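# Sort the nozzle parts, then crack open the stuck pot

## Task

Get the nozzle parts ready for their airtight pot: put the two loose nozzle nuts into the picking bin that already holds a nut, and the loose brass hose fitting into the bin that already holds a fitting. Then break the pot's lid free from its sticky rubber seal by the bar grip on top, without yanking it high, and let the pot air: finish while still holding the lid level and clear of the pot, over its mouth, with a gap of about 3 cm under its rim. Leave the other things on the bench where they are.

Things in the scene. Friction and masses are not known exactly. Their poses are not given: they have to be found in the camera images.
- nut_large: loose nozzle nut, 36 mm tall, stands on its wide hexagonal end (21 x 23 mm) and narrows to the top; origin at the centre of its underside, z up
- nut_small: second loose nozzle nut, same shape, 34 mm tall, 20 x 22 mm; origin at the centre of its underside, z up
- fitting_loose: loose brass hose fitting, 38 mm tall, 12 mm high hexagon foot (19 x 22 mm) below a ribbed stem about 12 mm thick; origin at the centre of its underside, z up
- bin_nuts: plastic picking bin, 148 x 106 x 64 mm, fixed to the bench, that holds the sample nut. Origin under its middle on the bench; inside from x = -56 to +71 mm and y = -47 to +47 mm of its own frame, floor 3 mm up, walls 62 mm high, front wall (at -x, toward the robot) 35 mm high. The sample stands about 50 mm behind the middle (+x), so the front half is free
- bin_fittings: a picking bin just like the other, fixed to the bench, that holds the sample fitting in its rear half; same sizes and frame. The two bins stand side by side and may be either way round
- nut_sample: 30 mm tall nozzle nut already standing in its bin; origin at the centre of its underside
- fitting_sample: 38 mm tall brass fitting already standing in its bin; origin at the centre of its underside
- pot: round aluminium pot, 124 mm across and 85 mm high, fixed to the bench; origin under its middle on the bench
- lid: round grey lid, 122 mm across, 8 mm thick, 0.2 to 0.33 kg, its plug reaching 24 mm down into the pot. Origin in the middle of its rim's underside, z up: seated it is on the pot's axis, 85 mm above the bench. On top stands a black bar grip, 60 mm long (lid's x), 16 mm wide (lid's y), its top 44 mm above the origin
- lid_grip (a point): where to grip: middle of the bar grip, 33 mm above the lid's origin (25 mm above the lid's top face); moves with the lid. A bead on the plug must be pulled up past four springy rubber lips in the pot's mouth: the pull needed rises to about 13 to 15 N at 6 mm of lift, drops from there, and from 15 mm up only the lid's weight of 2 to 3.3 N is left
- feeler_gauge: flat folded feeler gauge, 98 x 16 x 14 mm, among the parts; leave alone; origin under its middle
- screwdriver: screwdriver, 178 mm, lying in front; leave alone; origin under its middle
- tape_roll: roll of tape, 84 mm, left of the parts; leave alone; origin under its middle
Not all that is in view belongs to the job. Leave any blue look-alike of the nut_large alone.

How it is judged:
On the way, in this order (a step that is already met when the one before it is completed fails the run):
1. the nuts and the fitting lie released in their bins while the pot is still sealed (x of nut_large in the frame of bin_nuts between -0.058 and 0.073 m and y of nut_large in the frame of bin_nuts between -0.049 and 0.049 m and z of each of nut_large, nut_small, nut_sample in the frame of bin_nuts below 0.045 m and x of nut_small in the frame of bin_nuts between -0.058 and 0.073 m and y of nut_small in the frame of bin_nuts between -0.049 and 0.049 m and x of nut_sample in the frame of bin_nuts between -0.058 and 0.073 m and y of nut_sample in the frame of bin_nuts between -0.049 and 0.049 m and x of fitting_loose in the frame of bin_fittings between -0.058 and 0.073 m and y of fitting_loose in the frame of bin_fittings between -0.049 and 0.049 m and z of each of fitting_loose, fitting_sample in the frame of bin_fittings below 0.045 m and x of fitting_sample in the frame of bin_fittings between -0.058 and 0.073 m and y of fitting_sample in the frame of bin_fittings between -0.049 and 0.049 m and linear speed of each of nut_large, nut_small, nut_sample, fitting_loose, fitting_sample below 0.03 m/s and contact force between the fingers and nut_large below 0.1 N and contact force between the fingers and nut_small below 0.1 N and contact force between the fingers and nut_sample below 0.1 N and contact force between the fingers and fitting_loose below 0.1 N and contact force between the fingers and fitting_sample below 0.1 N and z of lid in the frame of pot below 0.088 m), for 0.2 s.
2. the lid is pulled free of its seal by its grip (z of lid in the frame of pot above 0.099 m and contact force between the fingers and lid above 1 N), for 0.1 s.
At the end, for the whole second after the job is handed in: The nuts (with the sample nut) and the fitting (with the sample fitting) lie released and at rest in their bins; the fingers alone hold the lid still, 15 to 45 mm above the pot's rim, within 30 mm of its axis, tilted under 0.2 rad, not touching the pot (x of nut_large in the frame of bin_nuts between -0.058 and 0.073 m and y of nut_large in the frame of bin_nuts between -0.049 and 0.049 m and z of each of nut_large, nut_small, nut_sample in the frame of bin_nuts below 0.045 m and x of nut_small in the frame of bin_nuts between -0.058 and 0.073 m and y of nut_small in the frame of bin_nuts between -0.049 and 0.049 m and x of nut_sample in the frame of bin_nuts between -0.058 and 0.073 m and y of nut_sample in the frame of bin_nuts between -0.049 and 0.049 m and x of fitting_loose in the frame of bin_fittings between -0.058 and 0.073 m and y of fitting_loose in the frame of bin_fittings between -0.049 and 0.049 m and z of each of fitting_loose, fitting_sample in the frame of bin_fittings below 0.045 m and x of fitting_sample in the frame of bin_fittings between -0.058 and 0.073 m and y of fitting_sample in the frame of bin_fittings between -0.049 and 0.049 m and linear speed of each of nut_large, nut_small, nut_sample, fitting_loose, fitting_sample, lid below 0.03 m/s and contact force between the fingers and nut_large below 0.1 N and contact force between the fingers and nut_small below 0.1 N and contact force between the fingers and nut_sample below 0.1 N and contact force between the fingers and fitting_loose below 0.1 N and contact force between the fingers and fitting_sample below 0.1 N and z of lid in the frame of pot between 0.1 and 0.13 m and horizontal distance between lid and pot below 0.03 m and angle between lid's own z axis and vertical below 0.2 rad and contact force between the fingers and lid above 1 N and contact force between lid and pot below 0.2 N); the arm keeps its last pose, push and grip.
It fails at once if the lid is yanked up (rim more than 80 mm above the pot) (z of lid in the frame of pot above 0.165 m).
It fails at once if a bystander (feeler gauge, screwdriver, tape roll) is pushed more than 30 mm (distance of any of feeler_gauge, screwdriver, tape_roll from where it was at the start of the episode above 0.03 m).
It also fails if it takes over 66 s, if anything falls off the work surface, if the arm or the gripper's body presses on something with over 40 N, if the wrist force passes 120 N, or if a joint passes its speed limit or range.

## Robot

A 6-joint arm with a two-finger parallel gripper is mounted at the origin on a cart in front of the work surface, level with it; the furniture and walls round the work are solid. World frame = base frame: x ahead of the robot, y to its left, z up, the work surface at z = 0. Lengths are in m, angles in rad, forces in N, time in s.
With the tool pointing down it reaches from about 0.25 to 0.725 m from the base axis. Payload 4 kg.
Tool frame: the origin (TCP) lies midway between the tips of the shut fingers; the grasp point (between the pads) lies 19 mm behind it; z points along the fingers, y is the line along which they close (so a half turn about z gives the same grasp; the last joint's range is limited). The gripper opens to 85 mm and grips with 20 to 120 N. Pads are 22 mm wide; open, the fingers measure 114 mm over their backs; the gripper's body (76 mm by 85 mm) begins 54 mm behind the grasp point. The pads swing forward as they close: fully open they stand 13 mm farther back than shut.
Start: joints at [-1.347, 0.241, 0.005, 1.335, 0, 1.571], TCP at [0.111, -0.488, 0.231] pointing down, gripper open.
Joint ranges: [-2.72, 2.72], [-1.05, 1.87], [-1.09, 1.28], [-1.99, 2.15], [-1.42, 1.44], [-3.14, 3.14]. Speed limits (rad/s): [2.79, 2.79, 3.14, 3.14, 3.14, 3.14].

## Interface

Orientations are given as a unit quaternion [x, y, z, w].
In Python, from station import arm gives the robot as it stands.
- The arm moves only by the tool play_rows, never from a script. Its argument "series" is a list of rows, each an object of numbers: "jaw": the finger opening in mm, from 0 to 85.4; "tx", "ty", "tz": the shift along the tool's x, y, z in mm; "spin": the turn about the tool's z in degrees. A call has 1 to 8 rows; each row shifts and turns the commanded pose from where the row before left it, along the tool's axes as they then stand; what a row does not reach is not made up. A row lasts 1/12 s, in which the tool goes at most 41.7 mm and 7.16 degrees, less where a joint would pass 70% of its speed; a pose out of reach is approached as far as the arm can. A call is refused whole if a number of a shift passes 41.7 or a number of a turn 7.16, either way. A call with a gripper value outside its range is refused whole. The fingers move at their own pace and stop on an object; "force" is the grip in N (left out, the last holds). Time passes only in rows, so rows that do not move let the fingers close. It gives the time, the measured TCP pose, the force, the opening and the grip force at its end, in the units of the state.
- arm.sense(): the state, without advancing time (a new reading comes with each control period).
- arm.get_image(name): name is "scene" or "side" or "wrist"; returns the picture (384x512x3 uint8, red, green, blue); there is no depth.
- arm.get_calibration(name): a dict with "vertical_fov" (degrees; the focal length in pixels is half the picture's height over the tangent of half this angle, whatever the lens; pixels are square), "cx", "cy" (the principal point, pixels), "extrinsics" (4x4, takes a point from camera to world coordinates). Camera axes: x right, y up, looking along -z (the intrinsics and any distortion apply to the point x, -y, -z); pixel columns grow to the right and rows downward; lengths in m; the calibration is good to about 2 mm. The wrist camera is an equidistant fisheye: a pixel r from the principal point sees the ray r / f radians off the axis. A picture is of the moment at which its call begins: read the wrist's pose just before it. get_calibration takes no time and is no camera call; for the wrist camera it gives the pose at the moment of the call.
- arm.finish_job(): hands the job in; it is judged then, once.
The state is a dict: "time_s": time; "qpos": joint angles; "qd": joint speeds; "effort": joint torques, N m; "tool_pos": TCP position; "ee_rot": TCP orientation; "force": force on the tool from outside, world axes, zero at the start; "torque": the same for the moment, N m; "finger_gap": opening from 0.0 (shut) to 1.0 (fully open); "finger_force": force on a finger pad.
Only numpy, scipy, OpenCV 4.12 (cv2) and the standard library are available. Lean on these libraries where they do the work, as an engineer would, in place of code of your own. Each camera call takes 0.05 s, during which the arm holds its last target. There are 200 camera calls.

## Working session

There is one attempt and no reset: what is moved stays moved. The work goes in short steps, Python scripts to look and compute and a tool call to move; the robot and the scene stay as the last step left them, time stands still between calls to the robot, and variables do not carry over. Pictures are saved under pics/ and viewed, at most 10 in all, crops included, and the job is handed in when it is done.

Besides the shell and the picture viewer there is one more tool, called after "Emit:" as a command line: name --argument value ..., lists and objects as JSON in quotes. play_rows: Moves the arm, as the interface text tells. Its arguments: {"type":"object","properties":{"series":{"type":"array"},"force":{"type":"number"}},"required":["series"]}

```bash
mkdir -p pics; ls
python3 - <<'E'
from station import arm
import cv2,json
print(arm.sense())
ims=[]
for n in ("scene","side","wrist"):
    im=arm.get_image(n)[:,:,::-1]; cv2.imwrite(f"pics/{n}0.png",im)
    c=arm.get_calibration(n); print(n,c)
for n in ("scene","side"):
    cv2.imwrite(f"pics/{n}0b.png",cv2.resize(cv2.imread(f"pics/{n}0.png"),(800,600),interpolation=cv2.INTER_CUBIC))
E
```

```text
pics
{'time_s': 0.0, 'qpos': array([-1.34700774e+00,  2.41422308e-01,  3.71388317e-03,  1.33518991e+00,
        2.33763681e-06,  1.57081048e+00]), 'qd': array([ 9.13885710e-04,  1.15695769e-04,  1.18526883e-03, -1.15034021e-03,
       -2.83090932e-05,  6.95289166e-04]), 'effort': array([ 5.82262383e-04, -3.72316968e+01,  2.52408421e+01,  1.68037531e-02,
        1.30331364e-04, -4.09368027e-06]), 'tool_pos': array([ 0.11082276, -0.48691396,  0.23040435]), 'ee_rot': array([ 9.93746604e-01,  1.11653852e-01, -1.16201811e-04, -1.04455955e-03]), 'force': array([0.38283881, 0.11318016, 0.64019367]), 'torque': array([-0.02997376, -0.01535847,  0.05011442]), 'finger_force': 0.0, 'finger_gap': 0.999866473535688}
scene {'vertical_fov': 42.36296349957563, 'cx': 260.9312603509234, 'cy': 193.47902270279562, 'extrinsics': array([[ 0.88211081,  0.31602553, -0.34929698,  0.09351183],
       [-0.47103622,  0.58815091, -0.65742178, -0.83678267],
       [-0.00232273,  0.74445039,  0.66767374,  0.8992836 ],
       [ 0.        ,  0.        ,  0.        ,  1.        ]])}
side {'vertical_fov': 54.268787555378054, 'cx': 247.6270215562639, 'cy': 198.37326975827523, 'extrinsics': array([[ 0.00597824,  0.85696425, -0.51534118,  0.03242717],
       [-0.99994317,  0.00967226,  0.00448416, -0.03552155],
       [ 0.00882728,  0.51528509,  0.85697337,  0.93947742],
       [ 0.        ,  0.        ,  0.        ,  1.        ]])}
wrist {'vertical_fov': 65.70646984690485, 'cx': 257.00595587875426, 'cy': 193.6110310909464, 'extrinsics': array([[ 2.22395781e-01,  9.25181188e-01,  3.07538430e-01,
         1.90069650e-01],
       [-9.74956340e-01,  2.11203541e-01,  6.96649009e-02,
        -4.68898775e-01],
       [-5.00549668e-04, -3.15329723e-01,  9.48982042e-01,
         3.71789450e-01],
       [ 0.00000000e+00,  0.00000000e+00,  0.00000000e+00,
         1.00000000e+00]])}
```

View pics/scene0b.png

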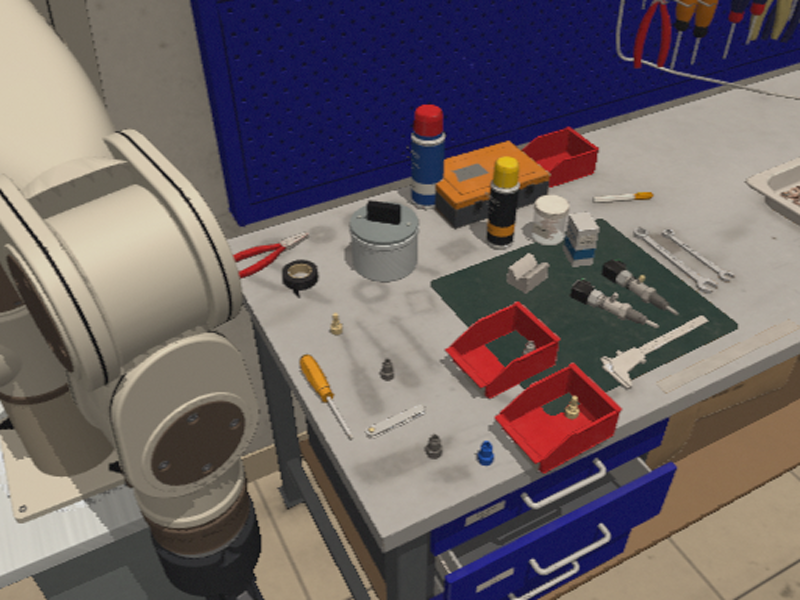

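View pics/side0b.png

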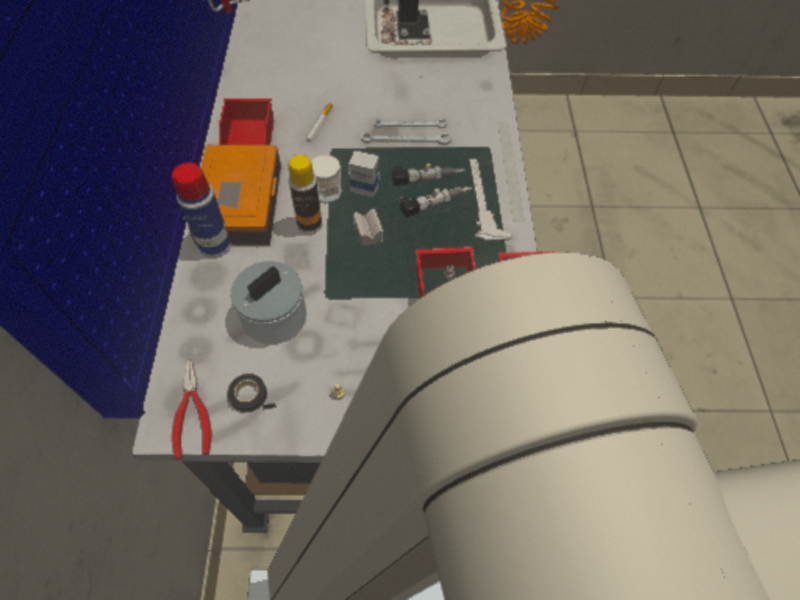

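The scene view (800×600 enlargement) shows the fitting at (336,323), nuts at (387,368) and (433,446), and the blue decoy at (486,452). The nut bin's sample is at (530,347), the fitting bin's at (573,405), and the pot lid's bar at (384,212). The arm blocks part of the side view, where the fitting is at (337,392) and the bar at (264,284). I'll get first estimates from these.

```bash
cat > h.py <<'E'
import numpy as np, cv2
from station import arm
def ray(cal,uv,fish=False):
    f=192/np.tan(np.radians(cal["vertical_fov"]/2)); x=(uv[0]-cal["cx"])/f; y=(uv[1]-cal["cy"])/f
    if fish:
        r=np.hypot(x,y); s=np.sin(r)/r if r>0 else 1; d=np.array([x*s,-y*s,-np.cos(r)])
    else: d=np.array([x,-y,-1.])
    E=np.array(cal["extrinsics"]); return E[:3,3],E[:3,:3]@(d/np.linalg.norm(d))
def onz(cal,uv,z,fish=False):
    o,d=ray(cal,uv,fish); return o+d*(z-o[2])/d[2]
def tri(rs):
    A=sum(np.eye(3)-np.outer(d,d) for o,d in rs); b=sum((np.eye(3)-np.outer(d,d))@o for o,d in rs)
    p=np.linalg.solve(A,b); return p,[np.linalg.norm(np.cross(p-o,d)) for o,d in rs]
def proj(cal,p,fish=False):
    f=192/np.tan(np.radians(cal["vertical_fov"]/2)); E=np.array(cal["extrinsics"]); q=E[:3,:3].T@(np.array(p)-E[:3,3])
    x,y,z=q[0],-q[1],-q[2]
    if fish:
        h=np.hypot(x,y); k=np.arctan2(h,z)/h; return np.array([cal["cx"]+f*x*k,cal["cy"]+f*y*k])
    return np.array([cal["cx"]+f*x/z,cal["cy"]+f*y/z])
E
python3 - <<'E'
from h import *
np.set_printoptions(precision=3,suppress=True)
s=arm.get_calibration("scene"); d=arm.get_calibration("side")
for n,uv,z in [("fit",(336,325),.02),("nutA",(387,370),.018),("nutB",(433,447),.018),("blue",(486,454),.018),("ns",(530,347),.018),("fs",(573,407),.02),("bar top",(384,205),.129),("binN front L top",(447,349),.035),("binN front R",(489,393),.0),("binF frontL",(498,413),.035),("binF front R bot",(543,468),0),("gauge L",(368,433),.01),("gauge R",(424,409),.01),("sd tip",(351,437),.01),("sd handle",(303,358),.02),("tape",(299,273),.02)]:
    print(n,onz(s,np.array(uv)/1.5625,z))
print(tri([ray(s,np.array((336,323))/1.5625),ray(d,np.array((337,392))/1.5625)]))
print(tri([ray(s,np.array((384,205))/1.5625),ray(d,np.array((264,279))/1.5625)]))
E
```

```text
fit [0.423 0.036 0.02 ]
nutA [ 0.452 -0.093  0.018]
nutB [ 0.442 -0.256  0.018]
blue [ 0.501 -0.301  0.018]
ns [ 0.677 -0.156  0.018]
fs [ 0.66  -0.291  0.02 ]
bar top [0.579 0.164 0.129]
binN front L top [ 0.548 -0.112  0.035]
binN front R [ 0.576 -0.195  0.   ]
binF frontL [ 0.548 -0.258  0.035]
binF front R bot [ 0.567 -0.349  0.   ]
gauge L [ 0.375 -0.184  0.01 ]
gauge R [ 0.468 -0.183  0.01 ]
sd tip [ 0.35  -0.179  0.01 ]
sd handle [ 0.346 -0.009  0.02 ]
tape [0.42  0.189 0.02 ]
(array([0.425, 0.043, 0.016]), [np.float64(0.0009878111235144915), np.float64(0.0009878111235144759)])
(array([0.58 , 0.166, 0.127]), [np.float64(0.0006589909651759402), np.float64(0.000658990965175895)])
```

View pics/wrist0.png

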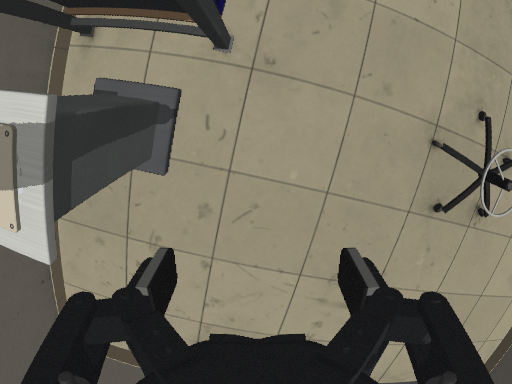

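Only floor is visible in the wrist view so far. Next I'll move over the parts.

Emit:
play_rows --series '[{"spin": 6.4,"jaw": 45},{"spin": 6.4},{"tx": 29,"ty": -29},{"tx": 29,"ty": -29},{"tx": 29,"ty": -29},{"tx": 29,"ty": -29},{"tx": 29,"ty": -29},{"tx": 29,"ty": -29}]'

```text
invalid input at $.series[0]: expected keys jaw, tx, ty, tz, spin
```

Emit:
play_rows --series '[{"tx": 29,"ty": -29},{"tx": 29,"ty": -29},{"tx": 29,"ty": -29},{"tx": 29,"ty": -29},{"tx": 0}]'

```text
invalid input at $.series[0]: expected keys jaw, tx, ty, tz, spin
```

Run:
```python
from h import *
import pickle
np.set_printoptions(precision=3,suppress=True)
c=arm.get_calibration("wrist"); im=arm.get_image("wrist")[:,:,::-1]; st=arm.sense()
print(st["time_s"],st["tool_pos"],st["ee_rot"],st["qd"]); pickle.dump(c,open("w1.pkl","wb"))
cv2.imwrite("pics/w1.png",cv2.resize(im,(800,600),interpolation=cv2.INTER_CUBIC))
```

```text
0.2 [ 0.111 -0.487  0.231] [ 0.994  0.112 -0.    -0.001] [-0.    -0.002  0.003 -0.002 -0.    -0.   ]
```

View pics/w1.png

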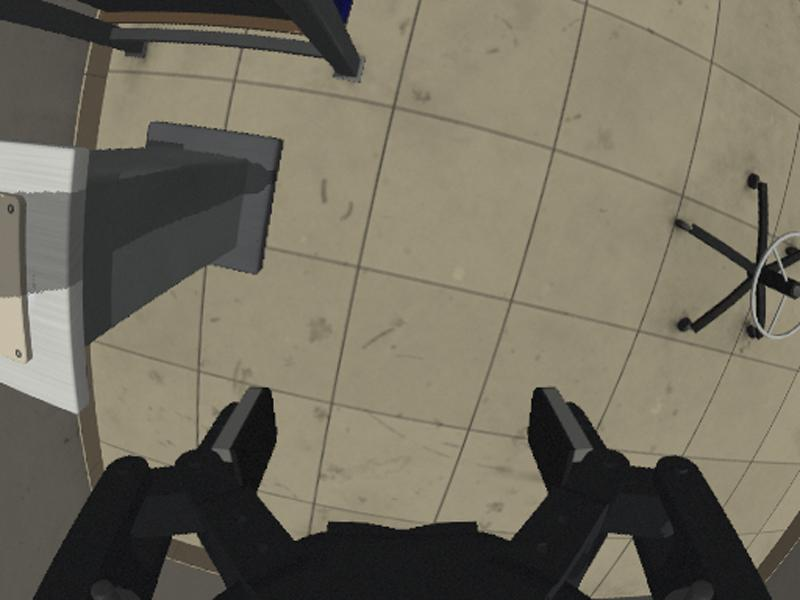

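Every row needs all five keys, so the moves were refused and the view is still of the floor.

Emit:
play_rows --series '[{"jaw": 45,"tx": 0,"ty": 0,"tz": 0,"spin": 6.4},{"jaw": 45,"tx": 0,"ty": 0,"tz": 0,"spin": 6.4},{"jaw": 45,"tx": 29,"ty": -29,"tz": 0,"spin": 0},{"jaw": 45,"tx": 29,"ty": -29,"tz": 0,"spin": 0},{"jaw": 45,"tx": 29,"ty": -29,"tz": 0,"spin": 0},{"jaw": 45,"tx": 29,"ty": -29,"tz": 0,"spin": 0},{"jaw": 45,"tx": 29,"ty": -29,"tz": 0,"spin": 0},{"jaw": 45,"tx": 29,"ty": -29,"tz": 0,"spin": 0}]'

```text
time_s: 0.87
tool_pos: [0.2857, -0.3118, 0.2313]
ee_rot: [1.0, -0.0, 0.0, 0.0]
force: [1.2, -0.8, 0.3]
finger_gap: 0.525
finger_force: 0.0
```

Emit:
play_rows --series '[{"jaw": 45,"tx": 29,"ty": -29,"tz": 0,"spin": 0},{"jaw": 45,"tx": 29,"ty": -29,"tz": 0,"spin": 0},{"jaw": 45,"tx": 29,"ty": -29,"tz": 0,"spin": 0},{"jaw": 45,"tx": 29,"ty": -29,"tz": 0,"spin": 0},{"jaw": 45,"tx": 0,"ty": 0,"tz": 0,"spin": 0},{"jaw": 45,"tx": 0,"ty": 0,"tz": 0,"spin": 0}]'

```text
time_s: 1.37
tool_pos: [0.4019, -0.1956, 0.231]
ee_rot: [1.0, 0.003, -0.0, -0.0]
force: [-0.7, 0.3, -0.4]
finger_gap: 0.528
finger_force: 0.0
```

Run:
```python
from h import *
import pickle
np.set_printoptions(precision=3,suppress=True)
c=arm.get_calibration("wrist"); im=arm.get_image("wrist")[:,:,::-1]; st=arm.sense()
print(st["time_s"],st["tool_pos"],st["ee_rot"],st["qd"]); pickle.dump(c,open("w1.pkl","wb"))
cv2.imwrite("pics/w1.png",cv2.resize(im,(800,600),interpolation=cv2.INTER_CUBIC))
```

```text
1.4167 [ 0.401 -0.197  0.231] [ 1.     0.001 -0.001  0.   ] [-0.052 -0.01  -0.008  0.002 -0.     0.002]
```

View pics/w1.png

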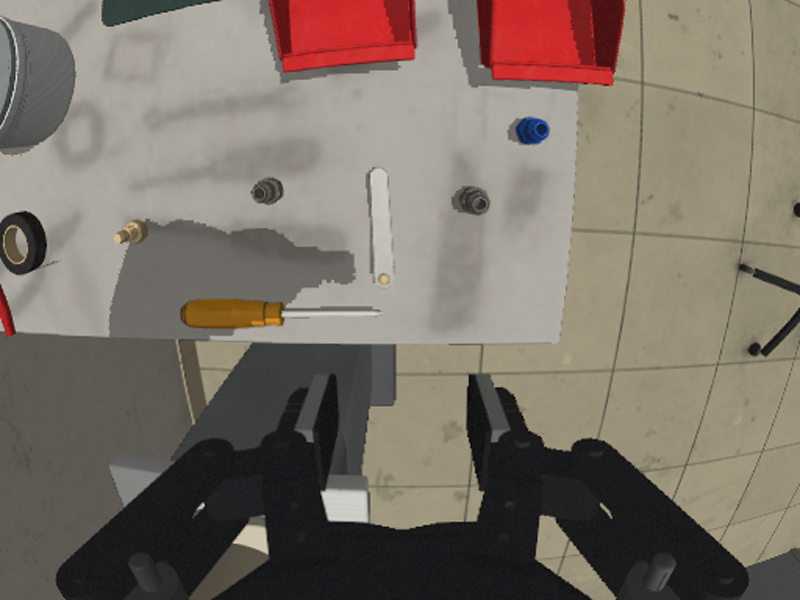

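Wrist view (enlarged): fitting about (132,232), nut A (267,190), nut B (473,200), blue decoy (533,130). The bin front rims run (283,70)-(415,58) and (492,75)-(613,82). I'll make an enlarged mosaic for precise pixels.

Run:
```python
from h import *
s=cv2.imread("pics/scene0.png"); w=cv2.resize(cv2.imread("pics/w1.png"),(512,384),interpolation=cv2.INTER_AREA)
def crop(im,u,v,hw,hh,k):
    c=cv2.resize(im[v-hh:v+hh,u-hw:u+hw],None,fx=k,fy=k,interpolation=cv2.INTER_CUBIC)
    for i in range(0,2*hw,5): cv2.line(c,(i*k,0),(i*k,4 if i%10 else 9),(0,255,255),1)
    for i in range(0,2*hh,5): cv2.line(c,(0,i*k),(4 if i%10 else 9,i*k),(0,255,255),1)
    return c
# each 40x30 px *6.. -> 240x
L=[(s,215,207),(s,248,236),(s,277,286),(w,84,148),(w,171,121),(w,303,128)]
cs=[crop(im,u,v,16,16,8) for im,u,v in L]
print([(u-16,v-16) for _,u,v in L])
cv2.imwrite("pics/m1.png",np.vstack([np.hstack(cs[:3]),np.hstack(cs[3:])]))
```

```text
[(199, 191), (232, 220), (261, 270), (68, 132), (155, 105), (287, 112)]
```

View pics/m1.png

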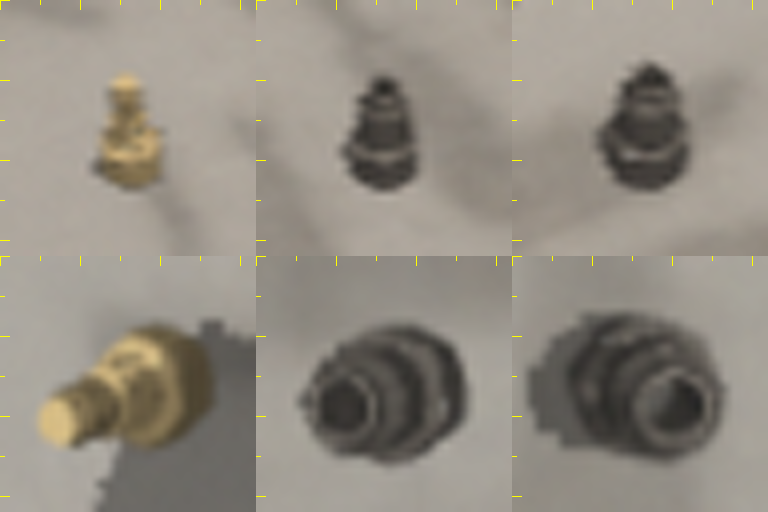

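Run:
```python
from h import *
import pickle
np.set_printoptions(precision=4,suppress=True)
s=arm.get_calibration("scene"); w=pickle.load(open("w1.pkl","rb"))
for n,a,b in [("fit",(214.6,201),(75.25,152.75)),("A",(248,230.5),(165.75,123.9)),("B",(278.25,279),(307.5,130.25))]:
    p,e=tri([ray(s,a),ray(w,b,True)]); print(n,p,e, onz(w,b,.038 if n=="fit" else .035,True), onz(s,a,.038 if n=="fit" else .035))
k=1.5625
for n,P,z in [("N",((283,70),(415,58)),0),("F",((492,75),(613,82)),0)]:
    q=[onz(w,np.array(x)/k,z,True) for x in P]; v=q[0]-q[1]; print(n,q,np.linalg.norm(v[:2]),"yaw deg",np.degrees(np.arctan2(-v[0],v[1])))
S=lambda u,z:onz(s,np.array(u)/k,z)
print("scene rear top corners N",S((516,304),.064),S((559,347),.064),"F",S((571,365),.064),S((620,408),.064))
print("front N", S((447,349),.035),S((489,393),.035),"F",S((498,413),.035),S((543,468),.035))
print("samples",S((530,352),.003),S((573,416),.003))
```

```text
fit [0.4262 0.0414 0.0378] [np.float64(0.0006098043398713708), np.float64(0.0006098043398714029)] [0.4265 0.0406 0.038 ] [0.426 0.042 0.038]
A [ 0.4555 -0.0889  0.0346] [np.float64(0.00027644712638212604), np.float64(0.0002764471263821289)] [ 0.4558 -0.0892  0.035 ] [ 0.4552 -0.089   0.035 ]
B [ 0.4471 -0.2524  0.0361] [np.float64(0.000769132832902623), np.float64(0.0007691328329025797)] [ 0.4476 -0.253   0.035 ] [ 0.4469 -0.2512  0.035 ]
N [array([ 0.5541, -0.1002,  0.    ]), array([ 0.5607, -0.2051,  0.    ])] 0.10514158229879206 yaw deg 3.619311090007369
F [array([ 0.5492, -0.2662,  0.    ]), array([ 0.5548, -0.3716,  0.    ])] 0.10555271011865938 yaw deg 3.05066184852946
scene rear top corners N [ 0.6823 -0.1005  0.064 ] [ 0.6849 -0.2126  0.064 ] F [ 0.678  -0.2515  0.064 ] [ 0.6881 -0.3508  0.064 ]
front N [ 0.5483 -0.1115  0.035 ] [ 0.5569 -0.2198  0.035 ] F [ 0.5478 -0.2582  0.035 ] [ 0.5488 -0.3675  0.035 ]
samples [ 0.6799 -0.1541  0.003 ] [ 0.6598 -0.2944  0.003 ]
```

Heights match the text: A is nut_small, B is nut_large, and the fitting is 38 mm. I'll grasp nut_large first.

Emit:
play_rows --series '[{"jaw": 45,"tx": 23,"ty": 28,"tz": 15,"spin": 0},{"jaw": 45,"tx": 23,"ty": 27.5,"tz": 15,"spin": 0},{"jaw": 45,"tx": 0,"ty": 0,"tz": 40,"spin": 0},{"jaw": 45,"tx": 0,"ty": 0,"tz": 40,"spin": 0},{"jaw": 45,"tx": 0,"ty": 0,"tz": 40,"spin": 0},{"jaw": 45,"tx": 0,"ty": 0,"tz": 40,"spin": 0},{"jaw": 45,"tx": 0,"ty": 0,"tz": 25,"spin": 0},{"jaw": 45,"tx": 0,"ty": 0,"tz": 12,"spin": 0}]'

```text
time_s: 2.08
tool_pos: [0.4421, -0.253, 0.0001]
ee_rot: [1.0, -0.002, -0.004, -0.002]
force: [-0.7, 0.3, 0.8]
finger_gap: 0.527
finger_force: 0.0
```

Emit:
play_rows --series '[{"jaw": 45,"tx": 0,"ty": 0,"tz": 0,"spin": 0},{"jaw": 10,"tx": 0,"ty": 0,"tz": 0,"spin": 0},{"jaw": 10,"tx": 0,"ty": 0,"tz": 0,"spin": 0},{"jaw": 10,"tx": 0,"ty": 0,"tz": 0,"spin": 0},{"jaw": 10,"tx": 0,"ty": 0,"tz": 0,"spin": 0},{"jaw": 10,"tx": 0,"ty": 0,"tz": 0,"spin": 0}]' --force 40

```text
time_s: 2.58
tool_pos: [0.4477, -0.2536, 0.0057]
ee_rot: [1.0, 0.0, 0.001, 0.001]
force: [-0.0, -1.1, 2.8]
finger_gap: 0.236
finger_force: 39.3
```

Emit:
play_rows --series '[{"jaw": 10,"tx": 0,"ty": 0,"tz": -20,"spin": 0},{"jaw": 10,"tx": 0,"ty": 0,"tz": -40,"spin": 0},{"jaw": 10,"tx": 0,"ty": 0,"tz": -40,"spin": 0},{"jaw": 10,"tx": 31,"ty": -20,"tz": 0,"spin": 0},{"jaw": 10,"tx": 31,"ty": -20,"tz": 0,"spin": 0},{"jaw": 10,"tx": 31,"ty": -20,"tz": 0,"spin": 0},{"jaw": 10,"tx": 31,"ty": -20,"tz": 0,"spin": 0},{"jaw": 10,"tx": 30,"ty": -20,"tz": 0,"spin": 0}]'

```text
time_s: 3.25
tool_pos: [0.6025, -0.1517, 0.1053]
ee_rot: [1.0, 0.0, 0.001, 0.0]
force: [-0.3, -0.8, 0.0]
finger_gap: 0.229
finger_force: 39.3
```

Emit:
play_rows --series '[{"jaw": 10,"tx": 0,"ty": 0,"tz": 0,"spin": 0},{"jaw": 10,"tx": 0,"ty": 0,"tz": 0,"spin": 0},{"jaw": 10,"tx": 0,"ty": 0,"tz": 0,"spin": 0}]'

```text
time_s: 3.5
tool_pos: [0.6004, -0.1525, 0.1042]
ee_rot: [1.0, 0.001, -0.0, 0.0]
force: [0.2, -0.5, -0.0]
finger_gap: 0.233
finger_force: 39.3
```

Run:
```python
from h import *
import pickle
np.set_printoptions(precision=3,suppress=True)
c=arm.get_calibration("wrist"); im=arm.get_image("wrist")[:,:,::-1]; st=arm.sense()
print(st["time_s"],st["tool_pos"],st["qd"]); pickle.dump(c,open("w2.pkl","wb"))
cv2.imwrite("pics/w2.png",cv2.resize(im,(800,600),interpolation=cv2.INTER_CUBIC))
```

```text
3.55 [ 0.6   -0.153  0.104] [-0.016 -0.009 -0.009 -0.004  0.002  0.002]
```

View pics/w2.png

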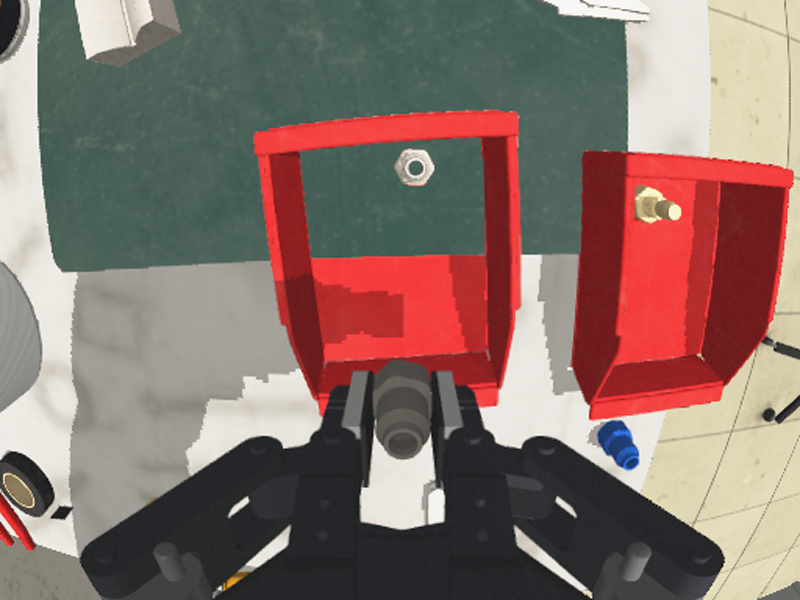

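The nut is held upright. In the wrist view, bin N's rear rim corners are (255,133) and (519,112), with the sample nut at (415,167). Bin F's rear rim is about (585,153)-(793,170), and its front bottom edge runs (592,418)-(722,398).

Run:
```python
from h import *
import pickle
np.set_printoptions(precision=3,suppress=True)
w=pickle.load(open("w2.pkl","rb")); s=arm.get_calibration("scene"); k=1.5625
for n,u,z in [("N rear L",(255,133),.064),("N rear R",(519,112),.064),("N sample top",(415,167),.033),("N floor front L",(325,360),.003),("N floor front R",(490,352),.003),("F rear L",(584,152),.064),("F rear R",(793,170),.064),("F fs top",(673,211),.041),("F front bot L",(592,418),0),("F front bot R",(722,400),0),("F floor frontL",(612,365),.003),("F floor front R",(697,355),.003)]:
    print(n,onz(w,np.array(u)/k,z,True))
print(tri([ray(w,np.array((673,211))/k,True),ray(s,np.array((573,398))/k)]))
print(tri([ray(w,np.array((415,167))/k,True),ray(s,np.array((530,343))/k)]))
```

```text
N rear L [ 0.692 -0.094  0.064]
N rear R [ 0.699 -0.198  0.064]
N sample top [ 0.675 -0.158  0.033]
N floor front L [ 0.566 -0.108  0.003]
N floor front R [ 0.571 -0.204  0.003]
F rear L [ 0.685 -0.226  0.064]
F rear R [ 0.692 -0.35   0.064]
F fs top [ 0.662 -0.287  0.041]
F front bot L [ 0.519 -0.279  0.   ]
F front bot R [ 0.524 -0.39   0.   ]
F floor frontL [ 0.56  -0.284  0.003]
F floor front R [ 0.564 -0.351  0.003]
(array([ 0.66 , -0.288,  0.037]), [np.float64(0.001402381986635537), np.float64(0.0014023819866354893)])
(array([ 0.675, -0.158,  0.029]), [np.float64(0.0006859197820479154), np.float64(0.0006859197820479917)])
```

Emit:
play_rows --series '[{"jaw": 10,"tx": 0,"ty": 0,"tz": 30,"spin": 0},{"jaw": 10,"tx": 0,"ty": 0,"tz": 30,"spin": 0},{"jaw": 10,"tx": 0,"ty": 0,"tz": 20,"spin": 0},{"jaw": 10,"tx": 0,"ty": 0,"tz": 11,"spin": 0},{"jaw": 10,"tx": 0,"ty": 0,"tz": 0,"spin": 0},{"jaw": 34,"tx": 0,"ty": 0,"tz": 0,"spin": 0},{"jaw": 34,"tx": 0,"ty": 0,"tz": 0,"spin": 0},{"jaw": 34,"tx": 0,"ty": 0,"tz": 0,"spin": 0}]'

```text
time_s: 4.22
tool_pos: [0.6024, -0.1535, 0.0156]
ee_rot: [1.0, 0.0, 0.002, 0.001]
force: [-0.0, 0.3, 0.7]
finger_gap: 0.399
finger_force: 0.0
```

Emit:
play_rows --series '[{"jaw": 34,"tx": 0,"ty": 0,"tz": -20,"spin": 0},{"jaw": 34,"tx": 0,"ty": 0,"tz": -40,"spin": 0},{"jaw": 34,"tx": 0,"ty": 0,"tz": -40,"spin": 0},{"jaw": 45,"tx": -36,"ty": -16,"tz": 0,"spin": 0},{"jaw": 45,"tx": -36,"ty": -16,"tz": 0,"spin": 0},{"jaw": 45,"tx": -36,"ty": -16,"tz": 0,"spin": 0},{"jaw": 45,"tx": -36,"ty": -16,"tz": 0,"spin": 0},{"jaw": 45,"tx": 0,"ty": 0,"tz": 0,"spin": 0}]'

```text
time_s: 4.88
tool_pos: [0.4461, -0.0861, 0.1121]
ee_rot: [1.0, 0.001, -0.006, -0.001]
force: [-1.4, 1.2, -1.3]
finger_gap: 0.529
finger_force: 0.0
```

Emit:
play_rows --series '[{"jaw": 45,"tx": 0,"ty": 0,"tz": 0,"spin": 0},{"jaw": 45,"tx": 0,"ty": 0,"tz": 0,"spin": 0}]'

```text
time_s: 5.05
tool_pos: [0.4588, -0.0895, 0.1153]
ee_rot: [1.0, 0.0, 0.003, 0.001]
force: [0.5, 0.6, 0.9]
finger_gap: 0.526
finger_force: 0.0
```

Emit:
play_rows --series '[{"jaw": 45,"tx": -1.5,"ty": 0,"tz": 35,"spin": 0},{"jaw": 45,"tx": 0,"ty": 0,"tz": 35,"spin": 0},{"jaw": 45,"tx": 0,"ty": 0,"tz": 25,"spin": 0},{"jaw": 45,"tx": 0,"ty": 0,"tz": 14,"spin": 0},{"jaw": 45,"tx": 0,"ty": 0,"tz": 0,"spin": 0},{"jaw": 45,"tx": 0,"ty": 0,"tz": 0,"spin": 0}]'

```text
time_s: 5.55
tool_pos: [0.4571, -0.0896, 0.0043]
ee_rot: [1.0, -0.0, 0.0, 0.0]
force: [0.2, 0.4, -0.4]
finger_gap: 0.529
finger_force: 0.0
```

Emit:
play_rows --series '[{"jaw": 10,"tx": 0,"ty": 0,"tz": 0,"spin": 0},{"jaw": 10,"tx": 0,"ty": 0,"tz": 0,"spin": 0},{"jaw": 10,"tx": 0,"ty": 0,"tz": 0,"spin": 0},{"jaw": 10,"tx": 0,"ty": 0,"tz": 0,"spin": 0},{"jaw": 10,"tx": 0,"ty": 0,"tz": 0,"spin": 0}]' --force 40

```text
time_s: 5.97
tool_pos: [0.4576, -0.0893, 0.006]
ee_rot: [1.0, 0.0, 0.002, 0.001]
force: [0.7, 0.0, 6.5]
finger_gap: 0.211
finger_force: 39.5
```

Emit:
play_rows --series '[{"jaw": 10,"tx": 0,"ty": 0,"tz": -20,"spin": 0},{"jaw": 10,"tx": 0,"ty": 0,"tz": -40,"spin": 0},{"jaw": 10,"tx": 15,"ty": 5,"tz": -35,"spin": 0},{"jaw": 10,"tx": 36,"ty": 12,"tz": 0,"spin": 0},{"jaw": 10,"tx": 36,"ty": 12,"tz": 0,"spin": 0},{"jaw": 10,"tx": 36,"ty": 12,"tz": 0,"spin": 0},{"jaw": 10,"tx": 36,"ty": 12,"tz": 0,"spin": 0},{"jaw": 10,"tx": 20,"ty": 8,"tz": 0,"spin": 0}]'

```text
time_s: 6.63
tool_pos: [0.6376, -0.1508, 0.0994]
ee_rot: [1.0, 0.0, 0.001, 0.0]
force: [0.7, -0.5, -0.1]
finger_gap: 0.213
finger_force: 39.4
```

Emit:
play_rows --series '[{"jaw": 10,"tx": 0,"ty": 0,"tz": 0,"spin": 0},{"jaw": 10,"tx": 0,"ty": 0,"tz": 0,"spin": 0},{"jaw": 10,"tx": 0,"ty": 0,"tz": 0,"spin": 0}]'

```text
time_s: 6.88
tool_pos: [0.6329, -0.1494, 0.0986]
ee_rot: [1.0, 0.0, -0.001, -0.0]
force: [-0.3, 1.1, -0.6]
finger_gap: 0.21
finger_force: 39.4
```

Emit:
play_rows --series '[{"jaw": 10,"tx": 0,"ty": 0,"tz": 30,"spin": 0},{"jaw": 10,"tx": 0,"ty": 0,"tz": 25,"spin": 0},{"jaw": 10,"tx": 0,"ty": 0,"tz": 20,"spin": 0},{"jaw": 10,"tx": 0,"ty": 0,"tz": 11,"spin": 0},{"jaw": 10,"tx": 0,"ty": 0,"tz": 0,"spin": 0}]'

```text
time_s: 7.3
tool_pos: [0.6308, -0.1488, 0.0105]
ee_rot: [1.0, 0.0, -0.003, -0.001]
force: [-1.0, 0.4, -0.7]
finger_gap: 0.21
finger_force: 39.4
```

Emit:
play_rows --series '[{"jaw": 32,"tx": 0,"ty": 0,"tz": 0,"spin": 0},{"jaw": 32,"tx": 0,"ty": 0,"tz": 0,"spin": 0},{"jaw": 32,"tx": 0,"ty": 0,"tz": 0,"spin": 0},{"jaw": 32,"tx": 0,"ty": 0,"tz": -20,"spin": 0},{"jaw": 32,"tx": 0,"ty": 0,"tz": -40,"spin": 0},{"jaw": 32,"tx": 0,"ty": 0,"tz": -40,"spin": 0},{"jaw": 45,"tx": -26,"ty": -24,"tz": 0,"spin": 0},{"jaw": 45,"tx": -26,"ty": -24,"tz": 0,"spin": 0}]'

```text
time_s: 7.97
tool_pos: [0.5876, -0.1032, 0.1196]
ee_rot: [1.0, -0.001, 0.007, 0.001]
force: [-1.0, 1.0, -0.7]
finger_gap: 0.531
finger_force: 0.0
```

Emit:
play_rows --series '[{"jaw": 45,"tx": -26,"ty": -24,"tz": 0,"spin": 0},{"jaw": 45,"tx": -26,"ty": -24,"tz": 0,"spin": 0},{"jaw": 45,"tx": -26,"ty": -24,"tz": 0,"spin": 0},{"jaw": 45,"tx": -26,"ty": -24,"tz": 0,"spin": 0},{"jaw": 45,"tx": -26,"ty": -24,"tz": 0,"spin": 0},{"jaw": 45,"tx": -26,"ty": -24,"tz": 0,"spin": 0},{"jaw": 45,"tx": 0,"ty": 0,"tz": 0,"spin": 0},{"jaw": 45,"tx": 0,"ty": 0,"tz": 0,"spin": 0}]'

```text
time_s: 8.63
tool_pos: [0.4264, 0.0184, 0.115]
ee_rot: [1.0, 0.015, 0.001, -0.009]
force: [0.8, -0.1, 0.1]
finger_gap: 0.525
finger_force: 0.0
```

Emit:
play_rows --series '[{"jaw": 45,"tx": 0,"ty": 0,"tz": 0,"spin": 0},{"jaw": 45,"tx": 0,"ty": 0,"tz": 0,"spin": 0}]'

```text
time_s: 8.8
tool_pos: [0.4285, 0.0177, 0.1145]
ee_rot: [1.0, 0.015, 0.002, -0.009]
force: [1.2, 0.9, 0.5]
finger_gap: 0.531
finger_force: 0.0
```

Run:
```python
from h import *
np.set_printoptions(precision=4,suppress=True)
st=arm.sense(); print(st)
from scipy.spatial.transform import Rotation as R
print(R.from_quat(st["ee_rot"]).as_matrix())
c=arm.get_calibration("wrist"); im=arm.get_image("wrist")[:,:,::-1]
cv2.imwrite("pics/w3.png",im); import pickle; pickle.dump(c,open("w3.pkl","wb"))
```

```text
{'time_s': 8.8, 'qpos': array([ 0.028 ,  0.1923, -0.3808,  0.9944,  0.0189,  3.1406]), 'qd': array([-0.0043,  0.0156, -0.0023,  0.0017,  0.0021,  0.0021]), 'effort': array([  0.1614, -31.972 ,  21.7738,   0.0332,   0.0681,   0.    ]), 'tool_pos': array([0.4285, 0.0177, 0.1145]), 'ee_rot': array([ 0.9998,  0.0145,  0.0015, -0.0095]), 'force': array([1.2196, 0.877 , 0.4547]), 'torque': array([-0.0347,  0.0177,  0.0484]), 'finger_force': 0.0, 'finger_gap': 0.5307840682421784}
[[ 0.9996  0.0291  0.0028]
 [ 0.029  -0.9994  0.019 ]
 [ 0.0033 -0.0189 -0.9998]]
```

View pics/w3.png

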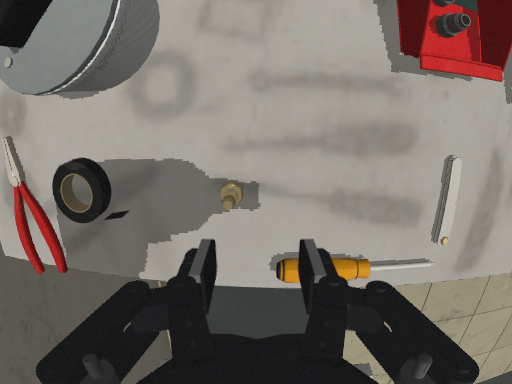

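The last joint sat at its range limit (3.14), so the tool stopped short. I'll spin back and re-measure. The view shows the fitting at (229,204)-(233,188), the screwdriver well clear, and both nuts apparently in the bin.

Emit:
play_rows --series '[{"jaw": 45,"tx": 0,"ty": 0,"tz": 0,"spin": -7},{"jaw": 45,"tx": 0,"ty": 0,"tz": 0,"spin": -7},{"jaw": 45,"tx": 0,"ty": 0,"tz": 0,"spin": -7},{"jaw": 45,"tx": 0,"ty": 0,"tz": 0,"spin": -7},{"jaw": 45,"tx": 0,"ty": 0,"tz": 0,"spin": 0},{"jaw": 45,"tx": 0,"ty": 0,"tz": 0,"spin": 0}]'

```text
time_s: 9.35
tool_pos: [0.4272, 0.0177, 0.1134]
ee_rot: [0.967, 0.254, 0.002, -0.009]
force: [0.7, 0.4, -0.3]
finger_gap: 0.529
finger_force: 0.0
```

```bash
cat >> h.py <<'E'
from scipy.spatial.transform import Rotation as R
def delta(target):
    st=arm.sense(); M=R.from_quat(st["ee_rot"]).as_matrix()
    print("t",round(st["time_s"],2),"pos",st["tool_pos"].round(4),"yaw",np.degrees(np.arctan2(M[1,0],M[0,0])).round(2),"z",M[:,2].round(4),"q",st["qpos"].round(2))
    print("tool mm",(M.T@(np.array(target)-st["tool_pos"])*1000).round(1))
E
python3 - <<'E'
from h import *
import pickle
w=pickle.load(open("w3.pkl","rb")); s=arm.get_calibration("scene")
print(tri([ray(s,(214.6,201)),ray(w,(229,205),True)]))
delta((.4262,.0414,.004))
k=1.5625
d=arm.get_calibration("side")
S=lambda u,z:onz(s,np.array(u)/k,z); D=lambda u,z:onz(d,np.array(u)/k,z)
print("bar top ends scene",S((368,203),.129),S((401,207),.129))
print("side",D((252,296),.129),D((276,272),.129))
E
```

```text
(array([0.42659145, 0.04178729, 0.03753466]), [np.float64(0.0007159561755323545), np.float64(0.0007159561755324358)])
t 9.35 pos [0.4272 0.0177 0.1134] yaw 29.47 z [-5.000e-04  1.900e-02 -9.998e-01] q [ 0.03  0.19 -0.38  0.99  0.02  2.66]
tool mm [  9.8 -19.3 109.9]
bar top ends scene [0.5575145  0.18256207 0.129     ] [0.60243514 0.1446661  0.129     ]
side [0.5439497  0.18100517 0.129     ] [0.59201592 0.14676937 0.129     ]
```

Emit:
play_rows --series '[{"jaw": 45,"tx": 10,"ty": -19.5,"tz": 20,"spin": 0},{"jaw": 45,"tx": 0,"ty": 0,"tz": 35,"spin": 0},{"jaw": 45,"tx": 0,"ty": 0,"tz": 28,"spin": 0},{"jaw": 45,"tx": 0,"ty": 0,"tz": 18,"spin": 0},{"jaw": 45,"tx": 0,"ty": 0,"tz": 8,"spin": 0},{"jaw": 45,"tx": 0,"ty": 0,"tz": 0,"spin": 0},{"jaw": 45,"tx": 0,"ty": 0,"tz": 0,"spin": 0}]'

```text
time_s: 9.93
tool_pos: [0.4258, 0.0419, 0.0052]
ee_rot: [0.967, 0.256, 0.002, -0.009]
force: [0.3, 0.4, -1.1]
finger_gap: 0.527
finger_force: 0.0
```

Emit:
play_rows --series '[{"jaw": 10,"tx": 0,"ty": 0,"tz": 0,"spin": 0},{"jaw": 10,"tx": 0,"ty": 0,"tz": 0,"spin": 0},{"jaw": 10,"tx": 0,"ty": 0,"tz": 0,"spin": 0},{"jaw": 10,"tx": 0,"ty": 0,"tz": 0,"spin": 0},{"jaw": 10,"tx": 0,"ty": 0,"tz": 0,"spin": 0}]' --force 40

```text
time_s: 10.35
tool_pos: [0.4269, 0.0421, 0.0065]
ee_rot: [0.967, 0.256, 0.004, -0.009]
force: [-0.3, -0.1, 4.7]
finger_gap: 0.2
finger_force: 38.9
```

Emit:
play_rows --series '[{"jaw": 10,"tx": 0,"ty": 0,"tz": -25,"spin": 0},{"jaw": 10,"tx": 0,"ty": 0,"tz": -40,"spin": 0},{"jaw": 10,"tx": 0,"ty": 0,"tz": -40,"spin": 0},{"jaw": 10,"tx": -3,"ty": 36,"tz": -18,"spin": 0},{"jaw": 10,"tx": -3,"ty": 39,"tz": 0,"spin": 0},{"jaw": 10,"tx": -3,"ty": 39,"tz": 0,"spin": 0},{"jaw": 10,"tx": -3,"ty": 39,"tz": 0,"spin": 0},{"jaw": 10,"tx": -3,"ty": 39,"tz": 0,"spin": 0}]'

```text
time_s: 11.02
tool_pos: [0.5084, -0.1363, 0.1257]
ee_rot: [0.967, 0.256, 0.003, -0.009]
force: [0.1, 0.6, -0.0]
finger_gap: 0.204
finger_force: 39.2
```

Emit:
play_rows --series '[{"jaw": 10,"tx": -3,"ty": 39,"tz": 0,"spin": 0},{"jaw": 10,"tx": -3,"ty": 39,"tz": 0,"spin": 0},{"jaw": 10,"tx": 0,"ty": 0,"tz": 0,"spin": 7},{"jaw": 10,"tx": 0,"ty": 0,"tz": 0,"spin": 7},{"jaw": 10,"tx": 0,"ty": 0,"tz": 0,"spin": 7},{"jaw": 10,"tx": 0,"ty": 0,"tz": 0,"spin": 7},{"jaw": 10,"tx": 0,"ty": 0,"tz": 0,"spin": 0},{"jaw": 10,"tx": 0,"ty": 0,"tz": 0,"spin": 0}]'

```text
time_s: 11.68
tool_pos: [0.541, -0.2053, 0.1236]
ee_rot: [1.0, 0.016, 0.0, -0.009]
force: [0.5, 0.5, -0.8]
finger_gap: 0.196
finger_force: 39.2
```

Run:
```python
from h import *
import pickle
c=arm.get_calibration("wrist"); im=arm.get_image("wrist")[:,:,::-1]; pickle.dump(c,open("w4.pkl","wb"))
cv2.imwrite("pics/w4.png",cv2.resize(im,(800,600),interpolation=cv2.INTER_CUBIC))
delta((.592,-.312,.014))
```

```text
t 11.73 pos [ 0.5411 -0.2053  0.1235] yaw 1.86 z [-2.000e-04  1.880e-02 -9.998e-01] q [-0.37  0.47  0.04  1.16  0.02  2.74]
tool mm [ 47.4 110.4 107.5]
```

View pics/w4.png

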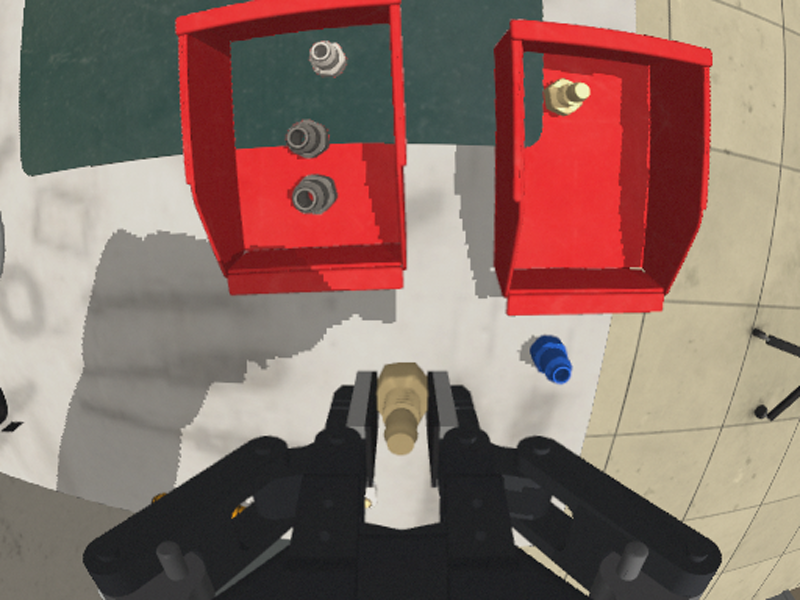

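Both nuts stand free in bin N next to its sample. Bin F's rear rim is (510,22)-(712,48), its front rim bottom is (508,315)-(663,310), and its sample stands at (580,92).

Run:
```python
from h import *
import pickle
np.set_printoptions(precision=3,suppress=True)
w=pickle.load(open("w4.pkl","rb")); s=arm.get_calibration("scene"); k=1.5625
W=lambda u,z:onz(w,np.array(u)/k,z,True)
print("rear",W((510,22),.064),W((712,48),.064)," front bottom",W((508,315),0),W((663,310),0), "front lip as z.035",W((508,295),.035),W((663,292),.035))
print("floor front",W((643,270),.003), "rear right floor",W((650,65),.003))
```

```text
rear [ 0.684 -0.246  0.064] [ 0.692 -0.351  0.064]  front bottom [ 0.529 -0.269  0.   ] [ 0.536 -0.378  0.   ] front lip as z.035 [ 0.552 -0.259  0.035] [ 0.558 -0.353  0.035]
floor front [ 0.563 -0.355  0.003] rear right floor [ 0.691 -0.347  0.003]
```

Emit:
play_rows --series '[{"jaw": 10,"tx": 17.5,"ty": 34.5,"tz": 0,"spin": 0},{"jaw": 10,"tx": 17.5,"ty": 34.5,"tz": 0,"spin": 0},{"jaw": 10,"tx": 17.5,"ty": 34.5,"tz": 0,"spin": 0},{"jaw": 10,"tx": 0,"ty": 0,"tz": 0,"spin": 0},{"jaw": 10,"tx": 0,"ty": 0,"tz": 0,"spin": 0},{"jaw": 10,"tx": 0,"ty": 0,"tz": 0,"spin": 0}]'

```text
time_s: 12.23
tool_pos: [0.596, -0.3068, 0.1205]
ee_rot: [1.0, 0.015, -0.001, -0.01]
force: [0.1, -0.2, -0.4]
finger_gap: 0.201
finger_force: 39.3
```

Emit:
play_rows --series '[{"jaw": 10,"tx": 0,"ty": 0,"tz": 30,"spin": 0},{"jaw": 10,"tx": 0,"ty": 0,"tz": 30,"spin": 0},{"jaw": 10,"tx": 0,"ty": 0,"tz": 25,"spin": 0},{"jaw": 10,"tx": 0,"ty": 0,"tz": 15,"spin": 0},{"jaw": 10,"tx": 0,"ty": 0,"tz": 8,"spin": 0},{"jaw": 10,"tx": 0,"ty": 0,"tz": 0,"spin": 0},{"jaw": 10,"tx": 0,"ty": 0,"tz": 0,"spin": 0}]'

```text
time_s: 12.82
tool_pos: [0.5967, -0.3043, 0.0143]
ee_rot: [1.0, 0.016, 0.0, -0.009]
force: [0.5, 0.5, -0.4]
finger_gap: 0.2
finger_force: 39.3
```

Emit:
play_rows --series '[{"jaw": 32,"tx": 0,"ty": 0,"tz": 0,"spin": 0},{"jaw": 32,"tx": 0,"ty": 0,"tz": 0,"spin": 0},{"jaw": 32,"tx": 0,"ty": 0,"tz": 0,"spin": 0},{"jaw": 32,"tx": 0,"ty": 0,"tz": -15,"spin": 0},{"jaw": 32,"tx": 0,"ty": 0,"tz": -35,"spin": 0},{"jaw": 32,"tx": 0,"ty": 0,"tz": -40,"spin": 0},{"jaw": 45,"tx": 0,"ty": 0,"tz": -40,"spin": 0},{"jaw": 45,"tx": -20,"ty": 0,"tz": -30,"spin": 0}]'

```text
time_s: 13.48
tool_pos: [0.5803, -0.3096, 0.1781]
ee_rot: [1.0, 0.016, 0.004, -0.007]
force: [-0.3, -0.5, 0.9]
finger_gap: 0.523
finger_force: 0.0
```

Emit:
play_rows --series '[{"jaw": 45,"tx": -20,"ty": 0,"tz": -30,"spin": 0},{"jaw": 45,"tx": 0,"ty": 0,"tz": 0,"spin": -7},{"jaw": 45,"tx": 0,"ty": 0,"tz": 0,"spin": -7},{"jaw": 45,"tx": 0,"ty": 0,"tz": 0,"spin": -7},{"jaw": 45,"tx": 0,"ty": 0,"tz": 0,"spin": -7},{"jaw": 45,"tx": 0,"ty": 0,"tz": 0,"spin": -7},{"jaw": 45,"tx": 0,"ty": 0,"tz": 0,"spin": -7},{"jaw": 45,"tx": 0,"ty": 0,"tz": 0,"spin": -7}]'

```text
time_s: 14.15
tool_pos: [0.5569, -0.3107, 0.2047]
ee_rot: [0.902, 0.431, 0.004, -0.007]
force: [0.2, -0.3, 0.6]
finger_gap: 0.526
finger_force: 0.0
```

Emit:
play_rows --series '[{"jaw": 45,"tx": 0,"ty": 0,"tz": 0,"spin": -7},{"jaw": 45,"tx": 0,"ty": 0,"tz": 0,"spin": -7},{"jaw": 45,"tx": 0,"ty": 0,"tz": 0,"spin": -7},{"jaw": 45,"tx": 0,"ty": 0,"tz": 0,"spin": -7},{"jaw": 45,"tx": 0,"ty": 0,"tz": 0,"spin": -7},{"jaw": 45,"tx": 0,"ty": 0,"tz": 0,"spin": -7},{"jaw": 45,"tx": 0,"ty": 0,"tz": 0,"spin": -7},{"jaw": 45,"tx": 0,"ty": 0,"tz": 0,"spin": -7}]'

```text
time_s: 14.82
tool_pos: [0.5569, -0.3107, 0.2047]
ee_rot: [0.595, 0.804, 0.007, -0.004]
force: [0.2, 0.4, -0.6]
finger_gap: 0.528
finger_force: 0.0
```

Emit:
play_rows --series '[{"jaw": 45,"tx": 0,"ty": 0,"tz": 0,"spin": -7},{"jaw": 45,"tx": 0,"ty": 0,"tz": 0,"spin": -7},{"jaw": 45,"tx": 0,"ty": 0,"tz": 0,"spin": -7},{"jaw": 45,"tx": 0,"ty": 0,"tz": 0,"spin": -7},{"jaw": 45,"tx": 0,"ty": 0,"tz": 0,"spin": -7},{"jaw": 45,"tx": 0,"ty": 0,"tz": 0,"spin": 0}]'

```text
time_s: 15.32
tool_pos: [0.5569, -0.3106, 0.2046]
ee_rot: [0.327, 0.945, 0.008, -0.002]
force: [-0.1, -0.7, -0.7]
finger_gap: 0.527
finger_force: 0.0
```

Run:
```python
from h import *
delta((.48,.10,.245)); delta((.58,.165,.245))
s=arm.get_calibration("scene");k=1.5625
print(onz(s,np.array((426,203))/k,0),onz(s,np.array((501,244))/k,0))
```

```text
t 15.32 pos [ 0.5569 -0.3106  0.2046] yaw 141.79 z [ 0.0013  0.017  -0.9999] q [-0.52  0.54  0.38  1.42  0.02  0.15]
tool mm [314.8 275.6 -33.5]
t 15.32 pos [ 0.5569 -0.3106  0.2046] yaw 141.79 z [ 0.0013  0.017  -0.9999] q [-0.52  0.54  0.38  1.42  0.02  0.15]
tool mm [276.4 388.5 -32.3]
[ 7.38911998e-01  2.97453189e-01 -1.11022302e-16] [0.79808587 0.11111138 0.        ]
```

Emit:
play_rows --series '[{"jaw": 45,"tx": 23,"ty": 31.5,"tz": -4,"spin": 0},{"jaw": 45,"tx": 23,"ty": 31.5,"tz": -4,"spin": 0},{"jaw": 45,"tx": 23,"ty": 31.5,"tz": -4,"spin": 0},{"jaw": 45,"tx": 23,"ty": 31.5,"tz": -4,"spin": 0},{"jaw": 45,"tx": 23,"ty": 31.5,"tz": -4,"spin": 0},{"jaw": 45,"tx": 23,"ty": 31.5,"tz": -4,"spin": 0},{"jaw": 45,"tx": 23,"ty": 31.5,"tz": -4,"spin": 0},{"jaw": 45,"tx": 23,"ty": 31.5,"tz": -4,"spin": 0}]'

```text
time_s: 15.98
tool_pos: [0.5686, 0.0027, 0.2426]
ee_rot: [0.33, 0.944, 0.009, -0.002]
force: [1.3, 0.5, 0.2]
finger_gap: 0.533
finger_force: 0.0
```

Emit:
play_rows --series '[{"jaw": 45,"tx": 23,"ty": 31.5,"tz": -4,"spin": 0},{"jaw": 45,"tx": 23,"ty": 31.5,"tz": -4,"spin": 0},{"jaw": 45,"tx": 23,"ty": 31.5,"tz": -4,"spin": 0},{"jaw": 45,"tx": 23,"ty": 31.5,"tz": -4,"spin": 0},{"jaw": 45,"tx": 0,"ty": 0,"tz": 0,"spin": 0},{"jaw": 45,"tx": 0,"ty": 0,"tz": 0,"spin": 0},{"jaw": 45,"tx": 0,"ty": 0,"tz": 0,"spin": 0}]'

```text
time_s: 16.57
tool_pos: [0.5744, 0.1568, 0.2605]
ee_rot: [0.329, 0.944, 0.009, -0.003]
force: [0.2, -0.2, -0.6]
finger_gap: 0.527
finger_force: 0.0
```

Run:
```python
from h import *
import pickle
c=arm.get_calibration("wrist"); im=arm.get_image("wrist")[:,:,::-1]; pickle.dump(c,open("w5.pkl","wb")); cv2.imwrite("pics/w5.png",im)
sc=arm.get_image("scene")[:,:,::-1]; cv2.imwrite("pics/s5.png",sc)
delta((.58,.165,.1))
a=cv2.resize(im,(512,384)); b=cv2.resize(sc[190:318,275:403],(288,288),interpolation=cv2.INTER_CUBIC)
m=np.zeros((384,800,3),np.uint8); m[:,:512]=a; m[:288,512:]=b; cv2.imwrite("pics/m5.png",m)
```

```text
t 16.67 pos [0.5744 0.1555 0.2603] yaw 141.55 z [-4.000e-04  1.860e-02 -9.998e-01] q [0.26 0.42 0.34 1.48 0.02 0.93]
tool mm [ -0.4   8.6 160.4]
```

View pics/m5.png

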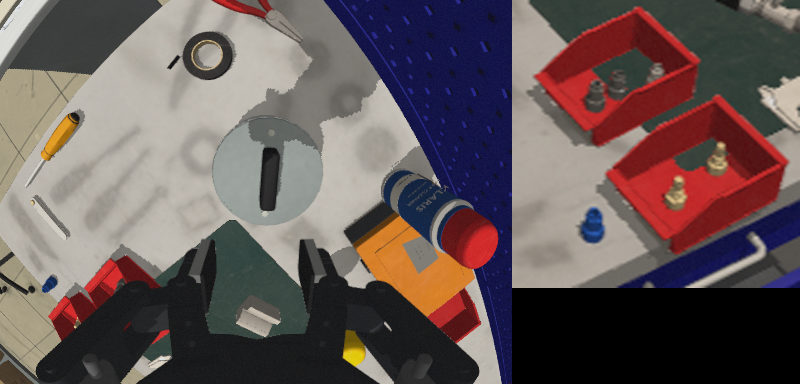

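Fittings and nuts all stand in their bins. The lid bar is visible at about (270,150)-(268,210), nearly along tool x. I'll measure it with image code.

Run:
```python
from h import *
import pickle
np.set_printoptions(precision=4,suppress=True)
w=pickle.load(open("w5.pkl","rb")); im=cv2.imread("pics/w5.png"); s=arm.get_calibration("scene"); d=arm.get_calibration("side")
m=(im.max(2)<70).astype(np.uint8); m[:, :230]=0; m[:,310:]=0; m[:130]=0; m[222:]=0
n,l,st,ce=cv2.connectedComponentsWithStats(m); i=1+st[1:,4].argmax(); print(st[i],ce[i])
P=np.argwhere(l==i)[:,::-1].astype(np.float32); box=cv2.minAreaRect(P); print(box)
pts=cv2.boxPoints(box); print(pts)
for z in (.129,.115): print(z,onz(w,ce[i],z,True))
W=np.array([onz(w,p,.129,True)[:2] for p in P]); c=W-W.mean(0); v=np.linalg.svd(c,full_matrices=False)[2][0]; print("mean",W.mean(0),"yaw",np.degrees(np.arctan2(v[1],v[0])),np.ptp(c@v),np.ptp(c@[-v[1],v[0]]))
# lid circle
g=cv2.cvtColor(im,cv2.COLOR_BGR2HSV); 
lid=[(213,170),(322,170),(267,116),(267,224)]
print([onz(w,p,.093,True)[:2] for p in lid], np.mean([onz(w,p,.093,True)[:2] for p in lid],0))
print(tri([ray(s,np.array((384,205))/1.5625),ray(d,np.array((264,281))/1.5625),ray(w,ce[i],True)]))
```

```text
[ 260  147   20   64 1035] [269.0174 178.3575]
((269.2030029296875, 178.6573486328125), (17.313034057617188, 63.26737976074219), 4.085616588592529)
[[258.3147 209.5939]
 [262.8223 146.4873]
 [280.0913 147.7208]
 [275.5837 210.8274]]
0.129 [0.5774 0.1718 0.129 ]
0.115 [0.5808 0.1701 0.115 ]
mean [0.5776 0.1716] yaw -41.42414682418147 0.06258637643577539 0.016545456413609695
[array([0.5412, 0.1262]), array([0.6146, 0.2187]), array([0.5321, 0.2068]), array([0.6271, 0.133 ])] [0.5788 0.1711]
(array([0.5798, 0.169 , 0.1229]), [np.float64(0.002824991954365409), np.float64(0.0030202105431043204), np.float64(0.0021962514991843924)])
```

Emit:
play_rows --series '[{"jaw": 45,"tx": 0,"ty": 0,"tz": 0,"spin": 3},{"jaw": 45,"tx": 4,"ty": 11.5,"tz": 0,"spin": 0},{"jaw": 45,"tx": 0,"ty": 0,"tz": 35,"spin": 0},{"jaw": 45,"tx": 0,"ty": 0,"tz": 35,"spin": 0},{"jaw": 45,"tx": 0,"ty": 0,"tz": 30,"spin": 0},{"jaw": 45,"tx": 0,"ty": 0,"tz": 25,"spin": 0},{"jaw": 45,"tx": 0,"ty": 0,"tz": 20,"spin": 0},{"jaw": 45,"tx": 0,"ty": 0,"tz": 0,"spin": 0}]'

```text
time_s: 17.33
tool_pos: [0.5758, 0.1694, 0.11]
ee_rot: [0.353, 0.936, 0.006, -0.008]
force: [-0.1, 0.7, -1.2]
finger_gap: 0.525
finger_force: 0.0
```

Emit:
play_rows --series '[{"jaw": 45,"tx": 0,"ty": 0,"tz": 0,"spin": 0},{"jaw": 45,"tx": 0,"ty": 0,"tz": 0,"spin": 0}]'

```text
time_s: 17.5
tool_pos: [0.5801, 0.1708, 0.1168]
ee_rot: [0.353, 0.936, 0.009, -0.003]
force: [0.5, 0.6, 0.5]
finger_gap: 0.529
finger_force: 0.0
```

Run:
```python
from h import *
delta((.579,.170,.101))
```

```text
t 17.5 pos [0.5801 0.1708 0.1168] yaw 138.67 z [ 0.0015  0.0197 -0.9998] q [0.28 0.51 0.1  1.15 0.02 1.  ]
tool mm [ 0.1 -1.6 15.7]
```

Emit:
play_rows --series '[{"jaw": 45,"tx": 0,"ty": -1.5,"tz": 6,"spin": 0},{"jaw": 45,"tx": 0,"ty": 0,"tz": 6,"spin": 0},{"jaw": 45,"tx": 0,"ty": 0,"tz": 3,"spin": 0},{"jaw": 45,"tx": 0,"ty": 0,"tz": 0,"spin": 0},{"jaw": 5,"tx": 0,"ty": 0,"tz": 0,"spin": 0},{"jaw": 5,"tx": 0,"ty": 0,"tz": 0,"spin": 0},{"jaw": 5,"tx": 0,"ty": 0,"tz": 0,"spin": 0},{"jaw": 5,"tx": 0,"ty": 0,"tz": 0,"spin": 0}]' --force 90

```text
time_s: 18.17
tool_pos: [0.5781, 0.1704, 0.1012]
ee_rot: [0.353, 0.936, 0.009, -0.003]
force: [-0.7, 1.3, 3.8]
finger_gap: 0.171
finger_force: 87.9
```

Emit:
play_rows --series '[{"jaw": 5,"tx": 0,"ty": 0,"tz": 0,"spin": 0},{"jaw": 5,"tx": 0,"ty": 0,"tz": 0,"spin": 0},{"jaw": 5,"tx": 0,"ty": 0,"tz": 0,"spin": 0}]'

```text
time_s: 18.42
tool_pos: [0.5781, 0.1704, 0.1011]
ee_rot: [0.353, 0.936, 0.009, -0.003]
force: [-2.3, 1.3, 5.2]
finger_gap: 0.168
finger_force: 88.1
```

Emit:
play_rows --series '[{"jaw": 5,"tx": 0,"ty": 0,"tz": -1,"spin": 0},{"jaw": 5,"tx": 0,"ty": 0,"tz": -1,"spin": 0},{"jaw": 5,"tx": 0,"ty": 0,"tz": -1,"spin": 0},{"jaw": 5,"tx": 0,"ty": 0,"tz": -1,"spin": 0},{"jaw": 5,"tx": 0,"ty": 0,"tz": -1,"spin": 0},{"jaw": 5,"tx": 0,"ty": 0,"tz": 0,"spin": 0}]'

```text
time_s: 18.92
tool_pos: [0.5774, 0.1698, 0.1043]
ee_rot: [0.353, 0.936, 0.008, -0.004]
force: [1.1, 0.7, -7.2]
finger_gap: 0.176
finger_force: 87.8
```

Emit:
play_rows --series '[{"jaw": 5,"tx": 0,"ty": 0,"tz": -1,"spin": 0},{"jaw": 5,"tx": 0,"ty": 0,"tz": -1,"spin": 0},{"jaw": 5,"tx": 0,"ty": 0,"tz": -1,"spin": 0},{"jaw": 5,"tx": 0,"ty": 0,"tz": -1,"spin": 0},{"jaw": 5,"tx": 0,"ty": 0,"tz": -1,"spin": 0},{"jaw": 5,"tx": 0,"ty": 0,"tz": -1,"spin": 0},{"jaw": 5,"tx": 0,"ty": 0,"tz": -1,"spin": 0},{"jaw": 5,"tx": 0,"ty": 0,"tz": 0,"spin": 0}]'

```text
time_s: 19.58
tool_pos: [0.5785, 0.1701, 0.1137]
ee_rot: [0.353, 0.936, 0.01, -0.003]
force: [0.3, 0.6, -2.8]
finger_gap: 0.172
finger_force: 89.0
```

Emit:
play_rows --series '[{"jaw": 5,"tx": 0,"ty": 0,"tz": -2,"spin": 0},{"jaw": 5,"tx": 0,"ty": 0,"tz": -2,"spin": 0},{"jaw": 5,"tx": 0,"ty": 0,"tz": -2,"spin": 0},{"jaw": 5,"tx": 0,"ty": 0,"tz": -2,"spin": 0},{"jaw": 5,"tx": 0,"ty": 0,"tz": 0,"spin": 0}]'

```text
time_s: 20.0
tool_pos: [0.5781, 0.1694, 0.1209]
ee_rot: [0.353, 0.936, 0.009, -0.003]
force: [-0.1, -0.5, -3.0]
finger_gap: 0.169
finger_force: 88.8
```

Emit:
play_rows --series '[{"jaw": 5,"tx": 0,"ty": 0,"tz": -2,"spin": 0},{"jaw": 5,"tx": 0,"ty": 0,"tz": -2,"spin": 0},{"jaw": 5,"tx": 0,"ty": 0,"tz": -2,"spin": 0},{"jaw": 5,"tx": 0,"ty": 0,"tz": -2,"spin": 0},{"jaw": 5,"tx": 0,"ty": 0,"tz": -2,"spin": 0},{"jaw": 5,"tx": 0,"ty": 0,"tz": -1,"spin": 0},{"jaw": 5,"tx": 0,"ty": 0,"tz": 0,"spin": 0},{"jaw": 5,"tx": 0,"ty": 0,"tz": 0,"spin": 0}]'

```text
time_s: 20.67
tool_pos: [0.5779, 0.1695, 0.1314]
ee_rot: [0.353, 0.936, 0.009, -0.004]
force: [-0.1, 0.6, -3.2]
finger_gap: 0.173
finger_force: 88.8
```

Emit:
play_rows --series '[{"jaw": 5,"tx": 0,"ty": 0,"tz": 0,"spin": 0},{"jaw": 5,"tx": 0,"ty": 0,"tz": 0,"spin": 0},{"jaw": 5,"tx": 0,"ty": 0,"tz": 0,"spin": 0}]'

```text
time_s: 20.92
tool_pos: [0.5777, 0.1694, 0.1311]
ee_rot: [0.353, 0.936, 0.009, -0.004]
force: [-0.5, 0.5, -2.3]
finger_gap: 0.174
finger_force: 88.8
```

Run:
```python
from h import *
delta((.579,.170,.131)); st=arm.sense(); print(st["force"],st["finger_force"],st["finger_gap"])
s=arm.get_calibration("scene"); a=cv2.imread("pics/scene0.png"); b=arm.get_image("scene")[:,:,::-1].copy(); cv2.imwrite("pics/s6.png",b)
c=np.array((.579,.170,0)); 
def pr(z): return proj(s,(.579,.170,z))
print("centre px at .085,.10,.115,.13",[pr(z).round(1) for z in (.085,.1,.115,.13)])
# right edge of the rim + left edge: match templates
for n,(u,v) in {"left":(228,148),"right":(265,150),"front":(246,160)}.items():
    t=a[v-9:v+9,u-9:u+9]; r=cv2.matchTemplate(b[v-40:v+20,u-14:u+14],t,cv2.TM_CCOEFF_NORMED); _,mx,_,l=cv2.minMaxLoc(r); print(n,mx,l[0]+9-14,l[1]+9-40)
```

```text
t 20.92 pos [0.5777 0.1694 0.1311] yaw 138.71 z [-0.001   0.0189 -0.9998] q [0.28 0.5  0.11 1.18 0.02 1.  ]
tool mm [-0.6  1.3  0.1]
[-0.5267894   0.54220049 -2.32590708] 88.84820222854614 0.1744829433273166
centre px at .085,.10,.115,.13 [array([245. , 143.3]), array([244.9, 138.8]), array([244.8, 134.4]), array([244.7, 129.8])]
left 0.6647393107414246 -5 11
right 0.6984868049621582 0 11
front 0.4087636172771454 2 -1
```

Run:
```python
from h import *
s=arm.get_calibration("scene"); a=cv2.imread("pics/scene0.png",0); b=cv2.imread("pics/s6.png",0)
h=np.array([.12,-1]) ; h=np.array([s["extrinsics"][0][3]-.579,s["extrinsics"][1][3]-.17]); h/=np.linalg.norm(h)
p=np.array([.579,.17])+.061*h
print("front rim underside px",[proj(s,(*p,z)).round(1).tolist() for z in (.085,.1,.115,.13)])
u=int(proj(s,(*p,.085))[0])
for im in (a,b): print(u,im[128:182,u-2:u+3].mean(1).round().astype(int).tolist())
```

```text
front rim underside px [[245.4, 156.7], [245.3, 152.2], [245.2, 147.7], [245.0, 143.1]]
245 [162, 92, 32, 32, 31, 24, 22, 22, 21, 22, 22, 21, 21, 23, 56, 136, 135, 137, 136, 136, 137, 137, 135, 135, 135, 136, 130, 87, 85, 182, 125, 120, 87, 117, 117, 121, 121, 121, 120, 121, 120, 121, 121, 120, 121, 121, 121, 121, 120, 121, 121, 119, 96, 148]
245 [59, 60, 57, 58, 63, 52, 81, 102, 135, 135, 136, 135, 135, 134, 134, 134, 135, 132, 113, 81, 91, 93, 95, 100, 100, 101, 111, 124, 175, 181, 124, 120, 86, 116, 116, 120, 121, 120, 119, 120, 120, 120, 120, 120, 120, 120, 120, 120, 120, 120, 120, 119, 95, 146]
```

The lid's front edge moved 9 px up in the scene view, which is about 30 mm. That matches the arm's 30 mm lift, so nothing slipped, and I'm handing in.

```bash
python3 -c "
from station import arm
print(arm.finish_job())"
```

```text
the job is handed in; nothing more can be done
None
```

I handed the job in with both nuts and the fitting standing in their bins and the lid held about 30 mm above the pot's rim, over its mouth; the call returned no verdict.

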